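# Load a carton into its lane of the wheel-track feeder

## Robot

A 6-joint arm with a two-finger parallel gripper is mounted at the origin on a cart in front of the work surface, level with it; the furniture and walls round the work are solid. World frame = base frame: x ahead of the robot, y to its left, z up, the work surface at z = 0. Lengths are in m, angles in degrees, forces in N, time in s.
With the tool pointing down it reaches from about 0.375 to 0.9 m from the base axis. Payload 3.1 kg.
Tool frame: the origin (TCP) lies where the fingers leave the gripper's body, on its centre line; the fingertips stand 70 mm ahead of it and the grasp point (between the pads) lies 51 mm ahead of it; z points along the fingers, y is the line along which they close (so a half turn about z gives the same grasp; the last joint's range is limited). The gripper opens to 87 mm and grips with 3 to 60 N. Pads are 19 mm wide; open, the fingers measure 117 mm over their backs; the gripper's body (75 mm by 190 mm) begins 51 mm behind the grasp point.
Start: joints at [-10.227, 30.224, 82.088, -0, 67.689, -10.227], TCP at [0.625, 0, 0.292] pointing down, gripper open.
Joint ranges: [-176.69, 176.69], [-43.24, 126.21], [12.49, 139.97], [-82, 262], [0, 151.66], [-163.58, 163.58]. Speed limits (degrees/s): [159.86, 159.86, 180, 180, 180, 180].

## Interface

Orientations are given as a 3x3 rotation matrix whose columns are the frame's x, y, z axes.
In Python, from rig import readout, capture, calibration, bot, look_for gives the robot as it stands. The module is installed in compiled form; this text tells all that it offers.
- The arm moves only by the shell command python3 -m pendant 'ROWS'. ROWS is JSON, a list of rows, each a list of 7 numbers: the shift along the tool's x, y, z normalised to -1 to 1, where 1 is 200 mm, then the turn, a rotation vector about the tool's x, y, z normalised to -1 to 1, where 1 is 180 degrees, then the closure, from -1 (fully open) to 1 (shut). In form: [[dx, dy, dz, ax, ay, az, grip], ...]. A call has 1 to 8 rows; each row is the pose to reach, as a shift and turn from the pose commanded when the call began, along the tool's axes at that moment, turning the shorter way round; what a row does not reach only later rows make up. A row lasts 1/10 s, in which the tool goes at most 50 mm and 8.59 degrees, less where a joint would pass 70% of its speed; a pose out of reach is approached as far as the arm can. A call with a number of a shift or a turn outside -1 to 1 is refused whole. A call with a gripper value outside its range is refused whole. The fingers move at their own pace and stop on an object; the grip force is fixed at half the most. Time passes only in rows, so rows that repeat a pose let the fingers close. It gives the time, the measured TCP pose, the force, the opening and the grip force at its end, in the units of the state.
- readout.read_state(): the state, without advancing time (a new reading comes with each control period).
- capture(name): name is "scene" or "side" or "wrist"; returns (picture, depth): 400x640x3 uint8, red, green, blue; 400x640 float32, m along the optical axis (not along the pixel's ray), 0 where there is no reading.
- calibration(name): a dict with "mtx" (3x3 intrinsics, pixels), "T" (4x4, takes a point from camera to world coordinates); the wrist camera has in their place "mount" (4x4, takes a point from camera to tool coordinates, whose origin is the TCP and whose axes are the flange's). Camera axes: x right, y down, z forward; pixel columns grow to the right and rows downward; lengths in m; the calibration is good to about 2 mm. A picture is of the moment at which its call begins: read the wrist's pose just before it. calibration takes no time and is no camera call.
- bot.hand_in(): hands the job in; it is judged then, once.
Trained networks look in the newest picture that a camera, given by its name, has taken for a name from the list of things; names that differ only in an ending like _2 or _b are one class to them, and where a whole thing is asked for, a point or a joint stands for the part that bears it (a point fixed in the world has none). Each returns a list of dicts, best first, with "conf" (0 to 1); they miss things now and then, are a little off and sometimes report something else, mostly with a low value. They report only what shows in the picture. A call takes as long as a camera call.
- look_for(thing, camera): "extent" ([left, top, right, bottom] in pixels, round what is visible of it).
The state is a dict: "time_s": time; "joint_positions": joint angles; "qvel": joint speeds; "tau": joint torques, N m; "position": TCP position; "tcp_rot": TCP orientation; "force": force on the tool from outside, world axes, zero at the start; "moment": the same for the moment, N m; "opening": opening from 0.0 (shut) to 1.0 (fully open); "grasp_force": force on a finger pad.
Only numpy, scipy, OpenCV 4.12 (cv2) and the standard library are available. Lean on these libraries where they do the work, as an engineer would, in place of code of your own. Each camera call takes 0.05 s, during which the arm holds its last target. There are 200 camera calls.

## Task

The tall small carton waiting on the feeder's loading plate belongs behind its twin, the carton of the same shape that already stands at the end of one of the two wheel lanes. With the fingertips, push it sideways into line with that lane, then push it down the lane until it stands up against its twin and the sprung stop tab has popped up behind it, and take the hand away. The guide rails are only snapped on, so let neither the carton nor the fingers touch any of them; only push the carton, gently, never gripping, lifting or tipping it, and leave everything else where it is.

Things in the scene. Friction and masses are not known exactly. Their poses are not given: they have to be found in the camera images.
- feeder: Fixed two-lane carton feeder, 365 x 150 mm. Origin under its middle, on the worktop; x runs down the lanes (loading plate to end stop), z up. Loading plate: smooth flat steel, x = -179 to -43 mm, y = -75 to +75 mm, top at z = 31 mm, no rims. Both lanes: x = -39 mm to the end stop (face at x = 180 mm, 56 mm high), on free wheels with tops at z = 30 mm; cartons roll at well under 1 N and hardly coast.
- lane_far (a point): Mouth of lane far, on its centre line at wheel-top height: x = -40, y = +34.5, z = 30 mm of the feeder; axes as the feeder's. The lane runs along +x, 64 mm clear between the rails. One lane holds the twin at its end, the other the flat carton, each up to 2 mm off the end stop; the rest of both lanes is empty.
- lane_near (a point): Mouth of lane near, likewise, at y = -34.5 mm of the feeder.
- carton: The carton to push: white cardboard, 46 x 64 x 40 mm high, 0.14 to 0.28 kg, origin at the centre of its underside, z up; its y axis is the 64 mm length (which must lie along the lane), its x axis the 46 mm width. It stands on the loading plate, somewhat askew (up to 0.25 rad), between or in front of either lane.
- twin: A carton of the same shape as carton (46 x 64 x 40 mm high, same origin and axes), already standing at the end of one lane, 64 mm side along the lane, centre at about x = 146.5 mm of the feeder. Its lane is the one to use.
- flat_carton: A lower, wider carton, 51 x 66 x 28 mm high, origin at the centre of its underside, at the end of the other lane. Leave it alone.
- rail_far: Straight guide rail centred on y = +69 mm of the feeder, 5 mm thick, x = -39 to 185 mm, its top 44 mm above the worktop. Its frame is the feeder's, shifted to y = +69 mm. Must not be touched.
- rail_mid: Guide rail between the lanes at y = 0 of the feeder, same size; its frame coincides with the feeder's. Must not be touched.
- rail_near: Guide rail at y = -69 mm of the feeder, same size; its frame is the feeder's, shifted to y = -69 mm. Must not be touched.
- tab_far (a joint): Sprung stop tab on the centre line of the lane at y = +34.5 mm: a 14 mm wide sheet-metal ramp rising from x = 10 mm to its tip at x = 47 mm (feeder frame), tip 6 mm above the wheels. 0 = up; about 0.16 to 0.2 rad when a carton passes over and presses it flush; it springs back by itself (about 0.4 N at the tip). When the pushed carton touches its twin, its rear face is 3 to 5 mm past the tip.
- tab_near (a joint): The same tab in the lane at y = -34.5 mm.
- glasses: Brown spectacle frame lying on the worktop beside the lanes, 42 x 139 x 22 mm. Bystander.
- loupe: Black eye loupe standing on the worktop, 34 x 34 x 34 mm. Bystander.
- lens_clock: Round dial gauge lying on the worktop, 68 x 51 x 16 mm. Bystander.
- driver_wood: Wooden-handled screwdriver lying on the worktop, 165 mm long. Bystander.
- glue_bottle: Small white bottle with a red nozzle, 26 x 26 x 84 mm, standing on the worktop. Bystander.

How it is judged:
By the outcome, as a careful person would: the job done as asked, in the order asked, and still so for the second after the job is handed in, with the robot touching nothing.
It also fails if it takes over 58 s, if anything falls off the work surface, if the arm or the gripper's body presses on something with over 40 N, if the wrist force passes 120 N, or if a joint passes its speed limit or range.

## Working session

There is one attempt and no reset: what is moved stays moved. The work goes in short steps, Python scripts to look and compute and a shell command to move; the robot and the scene stay as the last step left them, time stands still between calls to the robot, and variables do not carry over. Pictures are saved under pics/ and viewed, at most 10 in all, crops included, and the job is handed in when it is done.

```bash
mkdir -p pics; python3 - <<'E'
from rig import *
import cv2,numpy as np
for n in ["scene","side"]:
    p,d=capture(n); cv2.imwrite(f"pics/{n}0.png",p[:,:,::-1]); np.savez(f"{n}0.npz",p=p,d=d)
    c=calibration(n); print(n,c["mtx"].round(1).tolist(),c["T"].round(3).tolist())
    for t in ["feeder","carton","twin","flat_carton","rail_mid","tab_far","tab_near","rail_far","rail_near"]:
        print(t,[(np.round(r["extent"]).tolist(),round(r["conf"],2)) for r in look_for(t,n)[:2]])
s=readout.read_state();print(s)
E
```

```text
scene [[453.7, 0.0, 315.6], [0.0, 453.7, 194.0], [0.0, 0.0, 1.0]] [[0.817, -0.314, 0.483, -0.102], [-0.577, -0.45, 0.682, -1.036], [0.003, -0.836, -0.549, 0.862], [0.0, 0.0, 0.0, 1.0]]
feeder [([262.0, 182.0, 366.0, 252.0], 0.64)]
carton [([273.0, 182.0, 294.0, 201.0], 0.92)]
twin [([340.0, 211.0, 362.0, 233.0], 0.83), ([319.0, 220.0, 346.0, 245.0], 0.69)]
flat_carton [([318.0, 220.0, 349.0, 245.0], 0.68)]
rail_mid [([301.0, 203.0, 329.0, 222.0], 0.7), ([338.0, 210.0, 366.0, 234.0], 0.4)]
tab_far []
tab_near [([262.0, 180.0, 371.0, 257.0], 0.61), ([303.0, 220.0, 312.0, 219.0], 0.54)]
rail_far [([318.0, 193.0, 342.0, 213.0], 0.58)]
rail_near [([286.0, 211.0, 331.0, 248.0], 0.78)]
side [[511.8, 0.0, 325.1], [0.0, 511.8, 195.7], [0.0, 0.0, 1.0]] [[-0.999, -0.014, 0.033, 0.553], [-0.035, 0.58, -0.814, 1.35], [-0.008, -0.815, -0.58, 1.037], [0.0, 0.0, 0.0, 1.0]]
feeder [([315.0, 160.0, 366.0, 234.0], 0.73), ([340.0, 202.0, 357.0, 223.0], 0.22)]
carton [([338.0, 203.0, 357.0, 223.0], 0.6)]
twin [([321.0, 160.0, 335.0, 179.0], 0.61), ([341.0, 160.0, 354.0, 174.0], 0.2)]
flat_carton [([341.0
[... 305 characters left out ...]
05,
        6.76882833e+01, -1.02260856e+01]), 'qvel': array([ 0.02753198, -0.01250579, -0.01554754,  0.12689471,  0.03392632,
        0.05812197]), 'tau': array([-8.47311981e-05, -4.40019608e+01, -1.76988101e+01,  6.34155516e-02,
        5.03125589e-02, -2.33748509e-06]), 'position': array([6.24972808e-01, 3.36838843e-05, 2.92261276e-01]), 'tcp_rot': array([[ 2.11529036e-05,  1.00000000e+00,  2.13444699e-05],
       [ 1.00000000e+00, -2.11527919e-05, -5.23499064e-06],
       [-5.23453915e-06,  2.13445806e-05, -1.00000000e+00]]), 'force': array([-0.22518109, -0.19233942,  0.1393159 ]), 'moment': array([ 0.00476612, -0.01200706,  0.01675816]), 'grasp_force': 0.0, 'opening': 1.001103537841368}
```

View pics/scene0.png

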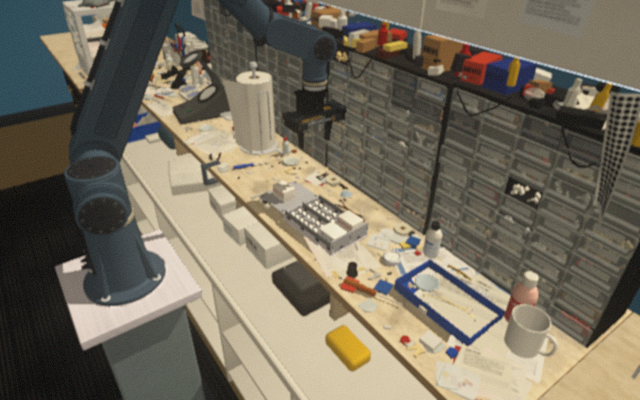

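View pics/side0.png

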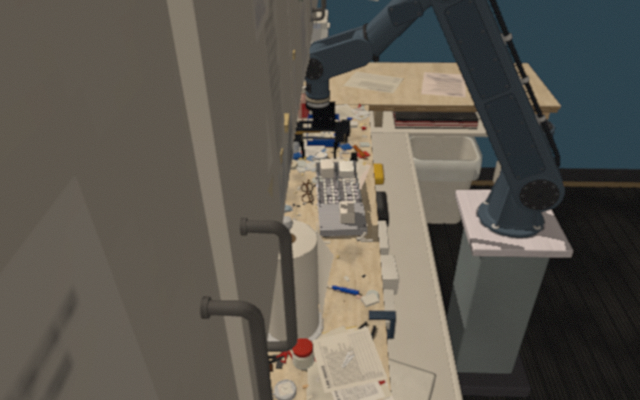

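The scene view shows the feeder at about (315,215), with its loading plate at the left, near the carton at (283,191). Two cartons stand at the lane ends, at (351,222) and (332,232). I'll get rough positions from depth and also take a wrist picture.

```bash
cat > h.py <<'E'
from rig import *
import cv2,numpy as np
def cloud(n,d):
    c=calibration(n)
    if n=="wrist":
        s=readout.read_state();T=np.eye(4);T[:3,:3]=s["tcp_rot"];T[:3,3]=s["position"];T=T@c["mount"]
    else:T=c["T"]
    v,u=np.mgrid[:400,:640];K=c["mtx"]
    P=np.stack([(u-K[0,2])/K[0,0]*d,(v-K[1,2])/K[1,1]*d,d],-1)
    P=P@T[:3,:3].T+T[:3,3]; P[d==0]=np.nan
    return P
E
python3 - <<'E'
from h import *
d=np.load("scene0.npz")["d"];P=cloud("scene",d)
for n,(u,v) in dict(carton=(283,188),far=(351,218),near=(332,228),plate=(295,203)).items(): print(n,np.nanmedian(P[v-2:v+3,u-2:u+3].reshape(-1,3),0).round(3))
c=calibration("wrist");print(c["mtx"].round(1).tolist(),c["mount"].round(3).tolist())
p,d=capture("wrist");cv2.imwrite("pics/w0.png",p[:,:,::-1])
E
```

```text
carton [0.528 0.036 0.071]
far [ 0.606 -0.216  0.07 ]
near [ 0.541 -0.211  0.057]
plate [ 0.545 -0.008  0.03 ]
[[323.5, 0.0, 317.7], [0.0, 323.5, 196.4], [0.0, 0.0, 1.0]] [[0.0, -0.958, -0.288, 0.081], [1.0, 0.001, -0.0, 0.0], [0.001, -0.288, 0.958, -0.093], [0.0, 0.0, 0.0, 1.0]]
```

View pics/w0.png

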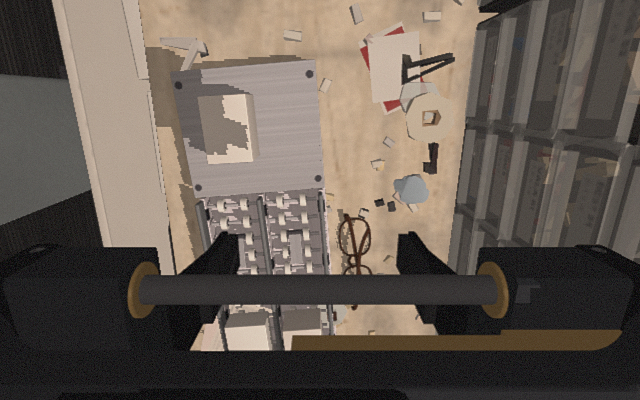

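The wrist view shows the whole plate at (175–325, 60–200), with the carton at about (228,128). The twin is in the far lane at (303,330) and the flat carton in the near lane at (245,330). Next I'll measure from the wrist cloud.

```bash
cat >> h.py <<'E'
def rect(P,m):
    Q=P[...,:2][m]*1000
    (c,wh,a)=cv2.minAreaRect(Q.astype(np.float32))
    return np.round(c,1).tolist(),np.round(wh,1).tolist(),round(a,2),len(Q),np.round(np.median(P[...,2][m])*1000,1)
def blob(m):
    m=cv2.morphologyEx(m.astype(np.uint8),cv2.MORPH_OPEN,np.ones((3,3)))
    n,l,s,_=cv2.connectedComponentsWithStats(m); return l==1+np.argmax(s[1:,4])
E
python3 - <<'E'
from h import *
p,d=capture("wrist");P=cloud("wrist",d);z=P[...,2];x,y=P[...,0],P[...,1]
np.save("P0.npy",P)
box=(x>.42)&(x<.68)&(y<.13)&(y>-.3)
plate=blob(box&(z>.024)&(z<.038)&(y>-.045)); print("plate",rect(P,plate))
print("plate+c",rect(P,blob(box&(z>.022)&(z<.08)&(y>-.04))))
ct=blob(box&(z>.064)&(z<.078)&(y>-.05)); print("carton",rect(P,ct))
tw=blob(box&(z>.064)&(z<.078)&(y<-.12)); print("twin",rect(P,tw))
# rails: z .041-.048 for lane region
m=box&(z>.0405)&(z<.048)&(y<-.06)&(y>-.14)
h,e=np.histogram(x[m],bins=np.arange(.45,.67,.004));print([(round(a,3),b) for a,b in zip(e,h) if b])
for X in [(.5,.56),(.56,.62)]:
  for Y in [(-.08,-.06),(-.14,-.12)]:
    pass
E
```

```text
plate ([552.5, 46.9], [150.2, 136.4], 4.64, 14100, np.float64(31.6))
plate+c ([553.0, 40.2], [150.2, 149.9], 4.64, 17857, np.float64(31.9))
carton ([536.4, 53.5], [46.4, 64.0], 3.25, 3294, np.float64(71.6))
twin ([606.3, -188.8], [45.4, 30.6], 4.49, 438, np.float64(70.1))
[(np.float64(0.486), np.int64(1)), (np.float64(0.49), np.int64(55)), (np.float64(0.494), np.int64(56)), (np.float64(0.558), np.int64(34)), (np.float64(0.562), np.int64(134)), (np.float64(0.566), np.int64(39)), (np.float64(0.626), np.int64(15)), (np.float64(0.63), np.int64(130)), (np.float64(0.634), np.int64(50))]
```

The plate measures 150.2 x 136.4 mm at z = 31.6 mm, which matches the spec.
- **Feeder:** origin about (561.5, -63.7) mm, yawed 4.64°.
- **Carton:** feeder (-119, -15.5) mm, yawed -1.4° relative to the feeder.
- **Twin:** in lane_far, at fy = 34.5 mm.

I'll go to the near side of the carton with the fingers shut.

```bash
python3 -m pendant '[[0.243,-0.74,0.5,0,0,-0.0258,1],[0.243,-0.74,0.5,0,0,-0.0258,1],[0.243,-0.74,0.5,0,0,-0.0258,1],[0.243,-0.74,0.5,0,0,-0.0258,1],[0.243,-0.74,0.5,0,0,-0.0258,1],[0.243,-0.74,0.5,0,0,-0.0258,1],[0.243,-0.74,0.5,0,0,-0.0258,1],[0.243,-0.74,0.5,0,0,-0.0258,1]]'
cat >> h.py <<'E'
O=np.array([.5615,-.0637]);A=np.deg2rad(4.64);F=np.array([[np.sin(A),-np.cos(A)],[np.cos(A),np.sin(A)]])
def fe(p): return (F@(np.asarray(p)[:2]-O)*1000).round(1)
def st():
    s=readout.read_state();R=s["tcp_rot"];print("t",s["time_s"],"tcp f",fe(s["position"]),"z",s["position"][2].round(4),"yaw",np.rad2deg(np.arctan2(-R[0,0],R[1,0])).round(2),"F",s["force"].round(1),"open",round(s["opening"],2))
E
python3 -c "
from h import *
st()"
```

```text
time_s: 1.9
position: [0.4792, 0.0481, 0.1931]
tcp_rot: [[-0.081, 0.997, 0.004], [0.997, 0.081, -0.001], [-0.001, 0.004, -1.0]]
force: [-0.5, -1.3, 1.1]
opening: 0.361
grasp_force: 0.0
t 1.9 tcp f [-118.1  -73. ] z 0.1931 yaw 4.62 F [-0.5 -1.3  1.1] open 0.36
```

```bash
python3 -m pendant '[[0,0,0.1,0,0,0,1],[0,0,0.2,0,0,0,1],[0,0,0.3,0,0,0,1],[0,0,0.4,0,0,0,1],[0,0,0.4,0,0,0,1],[0,0,0.4,0,0,0,1]]'
python3 - <<'E'
from h import *
st();p,d=capture("wrist");cv2.imwrite("pics/w1.png",p[:,:,::-1])
P=cloud("wrist",d);np.save("P1.npy",P);z=P[...,2];fx,fy=[np.tensordot(P[...,:2]-O,F[i],1)*1000 for i in (0,1)]
ct=blob((z>.064)&(z<.078)&(fx>-175)&(fx<-50)&(fy>-60)&(fy<70));r=rect(P,ct);print(r,fe(np.array(r[0])/1000))
E
```

```text
time_s: 2.5
position: [0.4779, 0.0484, 0.1125]
tcp_rot: [[-0.081, 0.997, 0.001], [0.997, 0.081, -0.0], [-0.0, 0.001, -1.0]]
force: [0.6, 0.6, 0.4]
opening: 0.009
grasp_force: 0.0
t 2.5 tcp f [-118.5  -74.3] z 0.1125 yaw 4.63 F [0.6 0.6 0.4] open 0.01
([535.7, 71.0], [46.0, 29.9], 3.37, 5313, np.float64(71.9)) [-136.3  -14.8]
```

View pics/w1.png

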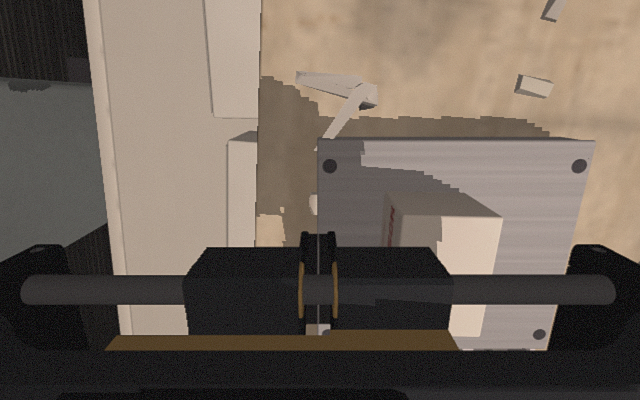

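The picture shows the closed fingers at (318,250), left of the carton, whose top is at (440,210), and clear of it. I'll push towards the far side in small steps.

```bash
python3 -m pendant '[[0,0.04,0,0,0,0,1],[0,0.07,0,0,0,0,1],[0,0.09,0,0,0,0,1],[0,0.11,0,0,0,0,1],[0,0.13,0,0,0,0,1],[0,0.15,0,0,0,0,1],[0,0.17,0,0,0,0,1],[0,0.19,0,0,0,0,1]]'
python3 -m pendant '[[0,0.02,0,0,0,0,1],[0,0.04,0,0,0,0,1],[0,0.06,0,0,0,0,1],[0,0.08,0,0,0,0,1],[0,0.1,0,0,0,0,1],[0,0.1,0,0,0,0,1]]'
cat >> h.py <<'E'
def see(nm=None):
    st();p,d=capture("wrist");P=cloud("wrist",d)
    if nm: cv2.imwrite(nm,p[:,:,::-1])
    z=P[...,2];fx,fy=[np.tensordot(P[...,:2]-O,F[i],1)*1000 for i in (0,1)]
    ct=blob((z>.064)&(z<.078)&(fx>-175)&(fx<-40)&(fy>-60)&(fy<75));r=rect(P,ct);print(r,fe(np.array(r[0])/1000),"fy",np.percentile(fy[ct],[1,99]).round(1),"fx",np.percentile(fx[ct],[1,99]).round(1))
E
python3 -c "
from h import *
see('pics/w2.png')"
```

```text
time_s: 3.35
position: [0.5139, 0.0519, 0.1122]
tcp_rot: [[-0.081, 0.997, -0.003], [0.997, 0.081, 0.0], [0.0, -0.003, -1.0]]
force: [-4.2, -0.1, 3.9]
opening: 0.004
grasp_force: 2.0
time_s: 3.95
position: [0.5361, 0.0533, 0.1123]
tcp_rot: [[-0.081, 0.997, 0.003], [0.997, 0.081, -0.0], [-0.0, 0.003, -1.0]]
force: [-0.3, -0.2, 0.7]
opening: 0.003
grasp_force: 0.3
t 3.95 tcp f [-118.7  -15.8] z 0.1123 yaw 4.64 F [-0.3 -0.2  0.7] open 0.0
([567.9, 79.8], [46.1, 20.3], 1.03, 3710, np.float64(71.3)) [-142.5   18. ] fy [-4.5 39.8] fx [-151.3 -134.4]
```

```bash
python3 -m pendant '[[0,-0.02,0,0,0,0,1],[-0.03,-0.02,0,0,0,0,1],[-0.03,0,0,0,0,0,1],[-0.03,0.015,0,0,0,0,1],[-0.03,0.03,0,0,0,0,1],[-0.03,0.045,0,0,0,0,1],[-0.03,0.06,0,0,0,0,1],[-0.03,0.06,0,0,0,0,1]]'
python3 -c "
from h import *
see('pics/w3.png')"
```

```text
time_s: 4.8
position: [0.5479, 0.0484, 0.1123]
tcp_rot: [[-0.081, 0.997, 0.001], [0.997, 0.081, -0.0], [-0.0, 0.001, -1.0]]
force: [-0.2, -1.0, -0.5]
opening: 0.006
grasp_force: 0.1
t 4.8 tcp f [-112.8   -4.5] z 0.1123 yaw 4.65 F [-0.2 -1.  -0.5] open 0.01
([579.0, 76.9], [46.0, 27.4], 4.7, 5172, np.float64(71.5)) [-138.7   28.8] fy [ 6.4 50.9] fx [-152.1 -129.4]
```

View pics/w3.png

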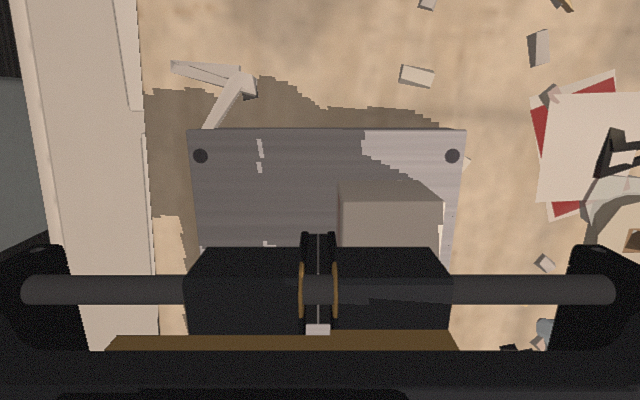

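The carton, at (390,215), is now parallel to the feeder and centred at fy = 28.8 mm. It needs 5.7 mm more.

```bash
python3 -m pendant '[[0.015,-0.02,0,0,0,0,1],[0.015,0,0,0,0,0,1],[0.015,0.015,0,0,0,0,1],[0.015,0.03,0,0,0,0,1],[0.015,0.03,0,0,0,0,1],[0.015,-0.03,0,0,0,0,1],[0.015,-0.1,0,0,0,0,1]]'
python3 -c "
from h import *
see()"
```

```text
time_s: 5.55
position: [0.5279, 0.0495, 0.1124]
tcp_rot: [[-0.081, 0.997, 0.002], [0.997, 0.081, -0.0], [-0.0, 0.002, -1.0]]
force: [-0.3, 0.4, -0.0]
opening: 0.005
grasp_force: 0.0
t 5.55 tcp f [-115.6  -24.3] z 0.1124 yaw 4.65 F [-0.3  0.4 -0. ] open 0.01
([581.0, 74.2], [46.2, 33.8], 4.54, 6001, np.float64(70.7)) [-135.9   30.6] fy [ 8.  52.8] fx [-152.3 -120.1]
```

```bash
python3 -m pendant '[[0,0.06,0,0,0,0,1],[0,0.09,0,0,0,0,1],[0,0.105,0,0,0,0,1],[0,0.12,0,0,0,0,1],[0,0.13,0,0,0,0,1],[0,0.13,0,0,0,0,1],[0,0.13,0,0,0,0,1],[0,0.13,0,0,0,0,1]]'
python3 -c "
from h import *
see()"
```

```text
time_s: 6.4
position: [0.5527, 0.0518, 0.1122]
tcp_rot: [[-0.081, 0.997, -0.0], [0.997, 0.081, 0.0], [0.0, -0.0, -1.0]]
force: [-0.3, -0.1, 0.1]
opening: 0.001
grasp_force: 0.0
t 6.4 tcp f [-115.9    0.5] z 0.1122 yaw 4.65 F [-0.3 -0.1  0.1] open 0.0
([585.1, 78.3], [46.3, 25.1], 4.02, 4447, np.float64(71.5)) [-139.6   35. ] fy [12.6 57. ] fx [-151.7 -131. ]
```

The carton is in line at fy = 35 mm, yawed -0.6°. I'll go round behind it, opening the fingers slightly for a wider contact.

```bash
python3 -m pendant '[[0,-0.1,0,0,0,0,1],[0,-0.1,0,0,0,0,1],[0.15,-0.1,0,0,0,0,1],[0.32,-0.1,0,0,0,0,1],[0.32,-0.1,0,0,0,0,0.68],[0.32,0,0,0,0,0,0.68],[0.32,0.17,0,0,0,0,0.68],[0.32,0.17,0,0,0,0,0.68]]'
python3 -c "
from h import *
see('pics/w4.png')"
```

```text
time_s: 7.25
position: [0.5879, 0.1179, 0.1132]
tcp_rot: [[-0.081, 0.997, 0.01], [0.997, 0.081, -0.0], [-0.001, 0.01, -1.0]]
force: [0.3, 0.5, 0.1]
opening: 0.152
grasp_force: 0.0
t 7.25 tcp f [-178.8   41. ] z 0.1132 yaw 4.62 F [0.3 0.5 0.1] open 0.15
([587.6, 89.1], [27.5, 5.8], 5.71, 725, np.float64(70.2)) [-150.2   38.4] fy [25.  51.6] fx [-152.4 -147.8]
```

View pics/w4.png

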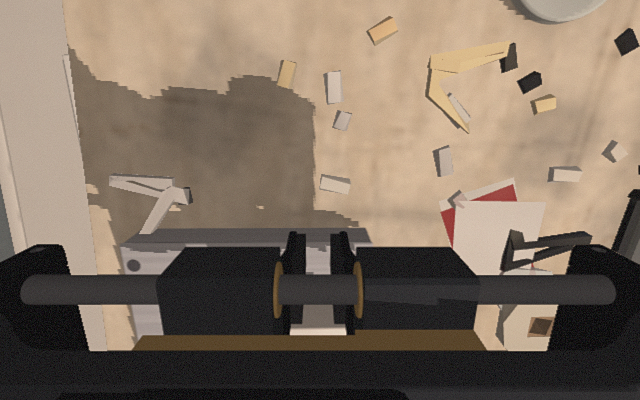

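The fingers, at (290–350, 250), are behind the carton and straddle its centre line. I'll settle, then push.

```bash
python3 -m pendant '[[0,0,0,0,0,0,0.68],[0,0,0,0,0,0,0.68]]'
python3 -c "
from h import *
st()"
```

```text
time_s: 7.5
position: [0.5804, 0.118, 0.1119]
tcp_rot: [[-0.081, 0.997, -0.002], [0.997, 0.081, -0.0], [0.0, -0.002, -1.0]]
force: [-0.7, 0.9, -0.3]
opening: 0.159
grasp_force: 0.0
t 7.5 tcp f [-179.6   33.6] z 0.1119 yaw 4.63 F [-0.7  0.9 -0.3] open 0.16
```

```bash
python3 -m pendant '[[-0.04,0.005,0,0,0,0,0.68],[-0.065,0.005,0,0,0,0,0.68],[-0.085,0.005,0,0,0,0,0.68],[-0.105,0.005,0,0,0,0,0.68],[-0.13,0.005,0,0,0,0,0.68],[-0.155,0.005,0,0,0,0,0.68],[-0.18,0.005,0,0,0,0,0.68],[-0.205,0.005,0,0,0,0,0.68]]'
python3 -m pendant '[[-0.025,0,0,0,0,0,0.68],[-0.05,0,0,0,0,0,0.68],[-0.075,0,0,0,0,0,0.68],[-0.095,0,0,0,0,0,0.68],[-0.1,0,0,0,0,0,0.68],[-0.1,0,0,0,0,0,0.68]]'
cat >> h.py <<'E'
def see2(lo,hi):
    st()
    for n in ["scene","side"]:
        p,d=capture(n);P=cloud(n,d);z=P[...,2];fx,fy=[np.tensordot(P[...,:2]-O,F[i],1)*1000 for i in (0,1)]
        for a,b in [(lo,hi),(110,185)]:
            m=(z>.062)&(z<.078)&(fx>a)&(fx<b)&(fy>0)&(fy<69)
            if m.sum()>5: print(n,rect(P,m),fe(np.array(rect(P,m)[0])/1000),"fx",np.percentile(fx[m],[2,98]).round(1),"fy",np.percentile(fy[m],[2,98]).round(1))
E
python3 -c "
from h import *
see2(-160,0)"
```

```text
time_s: 8.3
position: [0.586, 0.0772, 0.1123]
tcp_rot: [[-0.081, 0.997, 0.0], [0.997, 0.081, 0.0], [0.0, 0.0, -1.0]]
force: [-0.9, 2.4, 0.3]
opening: 0.163
grasp_force: 0.7
time_s: 8.9
position: [0.5877, 0.0572, 0.1122]
tcp_rot: [[-0.081, 0.997, 0.0], [0.997, 0.081, -0.0], [-0.0, 0.0, -1.0]]
force: [-0.5, 0.0, 0.7]
opening: 0.159
grasp_force: 0.0
t 8.9 tcp f [-118.4   35.9] z 0.1122 yaw 4.64 F [-0.5  0.   0.7] open 0.16
scene ([587.0, 23.1], [49.5, 94.3], 9.74, 224, np.float64(69.9)) [-84.5  32.4] fx [-124.1  -39.5] fy [11.6 56.7]
scene ([607.1, -210.1], [49.0, 69.8], 5.0, 243, np.float64(69.0)) [149.6  33.6] fx [119.1 182.6] fy [11.4 55.7]
side ([588.9, 28.8], [46.2, 89.0], 10.66, 89, np.float64(70.0)) [-90.   34.8] fx [-132.7  -48.1] fy [14.8 55.7]
```

```bash
python3 -m pendant '[[-0.025,-0.005,0,0,0,0,0.68],[-0.05,-0.005,0,0,0,0,0.68],[-0.075,-0.005,0,0,0,0,0.68],[-0.1,-0.005,0,0,0,0,0.68],[-0.125,-0.005,0,0,0,0,0.68],[-0.15,-0.005,0,0,0,0,0.68],[-0.175,-0.005,0,0,0,0,0.68],[-0.2,-0.005,0,0,0,0,0.68]]'
python3 -c "
from h import *
see2(-120,50)
p,d=capture('scene');cv2.imwrite('pics/s5.png',cv2.resize(p[170:260,250:380,::-1],None,fx=6,fy=6))"
```

```text
time_s: 9.8
position: [0.5899, 0.0173, 0.1124]
tcp_rot: [[-0.081, 0.997, 0.0], [0.997, 0.081, 0.0], [0.0, 0.0, -1.0]]
force: [-1.1, 2.1, 2.2]
opening: 0.162
grasp_force: 0.8
t 9.8 tcp f [-78.4  34.9] z 0.1124 yaw 4.63 F [-1.1  2.1  2.2] open 0.16
scene ([590.5, -18.1], [49.5, 87.5], 4.89, 240, np.float64(70.1)) [-43.1  32.6] fx [-85.5  -0.2] fy [10. 56.]
scene ([606.1, -210.2], [51.3, 67.2], 8.58, 243, np.float64(69.3)) [149.6  32.6] fx [119.3 182.4] fy [10.1 56. ]
side ([588.4, -13.6], [89.9, 42.3], 87.87, 81, np.float64(69.4)) [-47.8  30.9] fx [-91.6  -3.4] fy [14.8 54. ]
side ([621.3, -180.0], [5.7, 20.2], 22.77, 8, np.float64(66.2)) [120.8  50.2] fx [110.6 128.5] fy [46.  55.6]
```

View pics/s5.png

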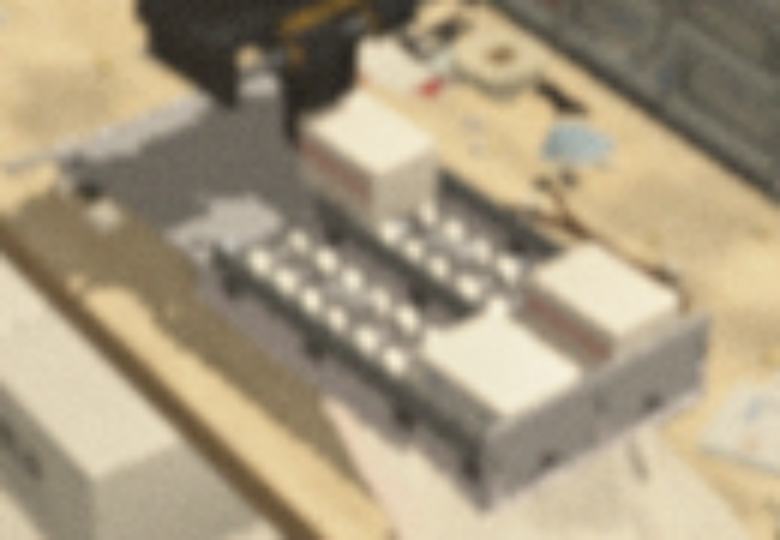

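The carton, at (370,150) in this crop, has entered the far lane. It sits centred between the rails, in line with the twin at (605,295). I'll carry on pushing.

```bash
python3 -m pendant '[[-0.025,0,0,0,0,0,0.68],[-0.05,0,0,0,0,0,0.68],[-0.075,0,0,0,0,0,0.68],[-0.1,0,0,0,0,0,0.68],[-0.125,0,0,0,0,0,0.68],[-0.15,0,0,0,0,0,0.68],[-0.175,0,0,0,0,0,0.68],[-0.2,0,0,0,0,0,0.68]]'
python3 -m pendant '[[-0.02,0,0,0,0,0,0.68],[-0.04,0,0,0,0,0,0.68],[-0.06,0,0,0,0,0,0.68],[-0.08,0,0,0,0,0,0.68],[-0.1,0,0,0,0,0,0.68],[-0.12,0,0,0,0,0,0.68],[-0.14,0,0,0,0,0,0.68],[-0.16,0,0,0,0,0,0.68]]'
python3 -c "
from h import *
see2(0,105)"
```

```text
time_s: 10.75
position: [0.593, -0.0226, 0.1122]
tcp_rot: [[-0.081, 0.997, -0.0], [0.997, 0.081, 0.0], [0.0, -0.0, -1.0]]
force: [0.1, -0.5, -0.1]
opening: 0.159
grasp_force: 0.3
time_s: 11.55
position: [0.5957, -0.0544, 0.1123]
tcp_rot: [[-0.081, 0.997, -0.0], [0.997, 0.081, -0.0], [-0.0, -0.0, -1.0]]
force: [0.2, 0.3, 0.1]
opening: 0.16
grasp_force: 0.2
t 11.55 tcp f [-6.5 34.8] z 0.1123 yaw 4.64 F [0.2 0.3 0.1] open 0.16
scene ([598.8, -97.6], [50.2, 72.1], 4.35, 228, np.float64(69.1)) [36.8 34.4] fx [ 2.9 71.4] fy [ 9.8 55.8]
scene ([607.0, -210.9], [47.8, 68.5], 4.53, 243, np.float64(69.2)) [150.4  33.4] fx [118.7 182.8] fy [10.2 56.2]
side ([601.7, -94.7], [43.4, 69.3], 13.58, 45, np.float64(68.7)) [34.2 37.6] fx [ 1.9 69.3] fy [19.4 54.4]
side ([625.9, -230.2], [7.3, 22.1], 2.38, 10, np.float64(68.8)) [171.2  50.7] fx [160.7 182. ] fy [46.8 54.8]
```

```bash
python3 -m pendant '[[-0.025,0,0,0,0,0,0.68],[-0.05,0,0,0,0,0,0.68],[-0.075,0,0,0,0,0,0.68],[-0.1,0,0,0,0,0,0.68],[-0.125,0,0,0,0,0,0.68],[-0.15,0,0,0,0,0,0.68],[-0.175,0,0,0,0,0,0.68],[-0.2,0,0,0,0,0,0.68]]'
python3 -c "
from h import *
see2(40,108)"
python3 -m pendant '[[-0.01,0,0,0,0,0,0.68],[-0.02,0,0,0,0,0,0.68],[-0.03,0,0,0,0,0,0.68],[-0.03,0,0,0,0,0,0.68],[-0.03,0,0,0,0,0,0.68]]'
python3 -c "
from h import *
see2(40,112)"
```

```text
time_s: 12.45
position: [0.599, -0.0945, 0.1123]
tcp_rot: [[-0.081, 0.997, 0.0], [0.997, 0.081, -0.0], [-0.0, 0.0, -1.0]]
force: [-0.2, 0.4, 1.0]
opening: 0.159
grasp_force: 0.3
t 12.45 tcp f [33.7 34.9] z 0.1123 yaw 4.64 F [-0.2  0.4  1. ] open 0.16
scene ([600.8, -135.1], [51.2, 67.3], 4.23, 220, np.float64(69.0)) [74.3 33.4] fx [ 41.9 107.8] fy [ 9.8 56.2]
scene ([607.2, -207.5], [49.8, 74.8], 7.54, 252, np.float64(69.2)) [147.   33.9] fx [111.5 182. ] fy [10.6 56.3]
side ([604.0, -130.6], [41.1, 67.6], 15.14, 46, np.float64(68.7)) [70.1 36.9] fx [ 40.4 105.7] fy [11.7 55.3]
side ([600.8, -176.2], [17.7, 9.1], 2.42, 10, np.float64(67.7)) [115.3  30.1] fx [111.2 120.1] fy [21.3 38.9]
time_s: 13.05
position: [0.5994, -0.1, 0.1122]
tcp_rot: [[-0.081, 0.997, 0.0], [0.997, 0.081, -0.0], [-0.0, 0.0, -1.0]]
force: [0.9, 0.5, -0.9]
opening: 0.159
grasp_force: 0.0
t 13.05 tcp f [39.2 34.9] z 0.1122 yaw 4.65 F [ 0.9  0.5 -0.9] open 0.16
scene ([600.8, -137.0], [47.5, 71.4], 4.91, 218, np.float64(69.5)) [76.2 33.2] fx [ 42.8 110.9] fy [10.6 55.5]
scene ([607.3, -207.6], [48.0, 74.3], 5.06, 266, np.float64(69.1)) [147.1  34. ] fx [111.5 182.1] fy [10.8 55.7]
side ([592.8, -137.2], [61.8, 47.2], 73.36, 46, np.float64(68.0)) [75.8 25.3] fx [ 46.1 108. ] fy [11.1 55.5]
side ([601.2, -181.0], [17.0, 13.4], 22.6, 14, np.float64(68.0)) [120.1  30.1] fx [112.  126.4] fy [21.  38.7]
```

```bash
python3 -m pendant '[[-0.005,0,0,0,0,0,0.68],[-0.01,0,0,0,0,0,0.68],[-0.015,0,0,0,0,0,0.68],[-0.015,0,0,0,0,0,0.68]]'
python3 -c "
from h import *
st();p,d=capture('scene');cv2.imwrite('pics/s6.png',cv2.resize(p[195:250,290:370,::-1],None,fx=9,fy=9,interpolation=cv2.INTER_CUBIC))"
```

```text
time_s: 13.55
position: [0.5996, -0.103, 0.1122]
tcp_rot: [[-0.081, 0.997, -0.0], [0.997, 0.081, -0.0], [-0.0, -0.0, -1.0]]
force: [0.1, 0.2, 0.4]
opening: 0.163
grasp_force: 0.0
t 13.55 tcp f [42.3 34.8] z 0.1122 yaw 4.64 F [0.1 0.2 0.4] open 0.16
```

View pics/s6.png

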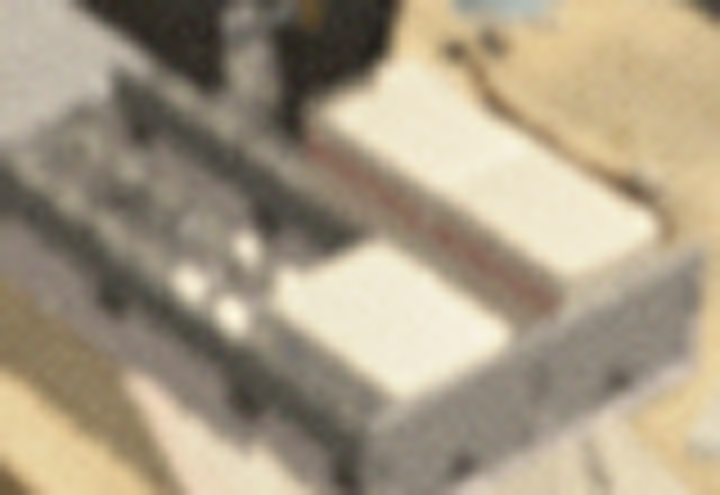

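The cartons look as if they touch, with only a faint seam at (480,175). I'll creep on another millimetre or so to be sure, watching the force.

```bash
python3 -m pendant '[[-0.005,0,0,0,0,0,0.68],[-0.005,0,0,0,0,0,0.68],[-0.005,0,0,0,0,0,0.68]]'; python3 -m pendant '[[-0.004,0,0,0,0,0,0.68],[-0.004,0,0,0,0,0,0.68],[-0.004,0,0,0,0,0,0.68]]'
```

```text
time_s: 13.9
position: [0.5997, -0.1037, 0.1123]
tcp_rot: [[-0.081, 0.997, -0.0], [0.997, 0.081, 0.0], [0.0, 0.0, -1.0]]
force: [0.1, 2.9, -0.1]
opening: 0.158
grasp_force: 0.9
time_s: 14.2
position: [0.5997, -0.1038, 0.1123]
tcp_rot: [[-0.081, 0.997, -0.0], [0.997, 0.081, 0.001], [0.001, -0.0, -1.0]]
force: [1.3, 5.0, 0.4]
opening: 0.164
grasp_force: 2.5
```

There's a firm 5 N reaction, so the carton is against the twin and the stop. I'll back away, lift and check.

```bash
python3 -m pendant '[[0.02,0,0,0,0,0,0.68],[0.06,0,0,0,0,0,0.68],[0.12,0,0,0,0,0,0.68],[0.15,0,0,0,0,0,0.68],[0.15,0,0,0,0,0,0.68],[0.15,0,-0.2,0,0,0,0.68],[0.15,0,-0.4,0,0,0,0.68],[0.15,0,-0.6,0,0,0,0.68]]'; python3 -m pendant '[[-0.2,0,-0.3,0,0,0,0.68],[-0.4,0,-0.3,0,0,0,0.68],[-0.6,0,-0.3,0,0,0,0.68],[-0.6,0,-0.3,0,0,0,0.68],[-0.6,0,-0.3,0,0,0,0.68],[-0.6,0,-0.3,0,0,0,0.68]]'
python3 - <<'E'
from h import *
st();p,d=capture("wrist");cv2.imwrite("pics/w7.png",p[:,:,::-1]);P=cloud("wrist",d)
z=P[...,2];fx,fy=[np.tensordot(P[...,:2]-O,F[i],1)*1000 for i in (0,1)]
m=blob((z>.064)&(z<.078)&(fx>20)&(fx<185)&(fy>0)&(fy<69));print(rect(P,m),fe(np.array(rect(P,m)[0])/1000),np.percentile(fx[m],[1,99]),np.percentile(fy[m],[1,99]))
t=(fx>38)&(fx<47)&(abs(fy-34.5)<5);print("tab z",np.nanpercentile(z[t],[10,50,90]))
for c in (0,34.5*2,-69):
    m=(z>.0415)&(z<.047)&(abs(fy-c)<6)&(fx>-35)&(fx<110);print("rail",c,m.sum(),np.median(fy[m]).round(1))
E
```

```text
time_s: 15.0
position: [0.5972, -0.0749, 0.2332]
tcp_rot: [[-0.081, 0.997, -0.001], [0.997, 0.081, -0.0], [0.0, -0.001, -1.0]]
force: [1.3, -0.6, 0.7]
opening: 0.157
grasp_force: 0.0
time_s: 15.6
position: [0.6065, -0.1935, 0.2916]
tcp_rot: [[-0.081, 0.997, -0.002], [0.997, 0.081, 0.001], [0.001, -0.002, -1.0]]
force: [-0.4, -0.2, 0.2]
opening: 0.162
grasp_force: 0.0
t 15.6 tcp f [133.1  34.3] z 0.2916 yaw 4.66 F [-0.4 -0.2  0.2] open 0.16
([605.1, -175.9], [45.5, 127.5], 5.15, 5831, np.float64(70.5)) [115.4  34.4] [ 52.6524608  177.71960772] [12.14732706 56.58218224]
tab z [0.02870322 0.03544053 0.03671452]
rail 0 781 0.4
rail 69.0 781 68.9
rail -69 819 -68.1
```

View pics/w7.png

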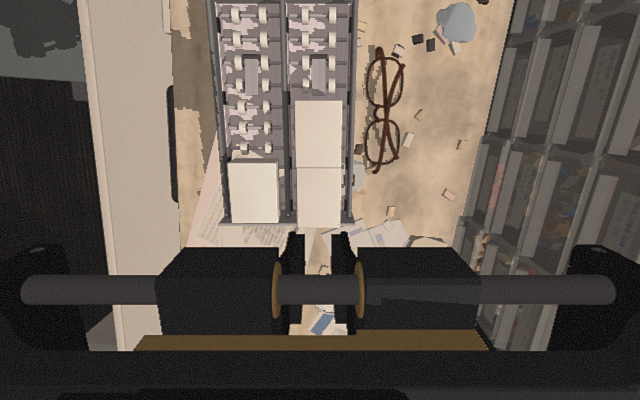

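The carton, at (320,133), stands up against its twin at (320,197). The two tops together measure 127.5 mm, so there is no gap between them. The tab at (318,75) is up, about 36 mm high just behind the carton's rear face at fx = 52 mm. The rails are in place and the hand is clear.

```bash
python3 -c "
from rig import bot
print(bot.hand_in())"
```

```text
the job is handed in; nothing more can be done
None
```

The carton now stands against its twin at the end of lane_far with the tab up behind it, the rails in place and the hand clear, and I handed the job in at about 16 s on the robot's clock.

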